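# Snap the cover onto a sensor box

## Robot

A 6-joint arm with a two-finger parallel gripper is mounted at the origin on the work surface. World frame = base frame: x ahead of the robot, y to its left, z up, the work surface at z = 0. Lengths are in m, angles in rad, forces in N, time in s.
With the tool pointing down it reaches from about 0.325 to 0.875 m from the base axis. Payload 4.4 kg.
Tool frame: the origin (TCP) lies midway between the tips of the shut fingers; the grasp point (between the pads) lies 19 mm behind it; z points along the fingers, y is the line along which they close (so a half turn about z gives the same grasp; the last joint's range is limited). The gripper opens to 85 mm and grips with 20 to 120 N. Pads are 22 mm wide; open, the fingers measure 114 mm over their backs; the gripper's body (76 mm by 85 mm) begins 54 mm behind the grasp point. The pads swing forward as they close: fully open they stand 13 mm farther back than shut.
Start: joints at [0.987, 0.207, 1.542, -0, 1.393, -0.15], TCP at [0.242, 0.522, 0.231] pointing down, gripper open.
Joint ranges: [-2.73, 2.73], [-0.86, 2.22], [0.23, 2.46], [-1.11, 4.25], [0.08, 2.63], [-2.82, 2.82]. Speed limits (rad/s): [2.79, 2.79, 3.14, 3.14, 3.14, 3.14].

## Interface

Orientations are given as a rotation vector (axis times angle).
In Python, from rig import manip gives the robot as it stands.
- The arm moves only by the shell command python3 -m crank 'ROWS' [FORCE]. ROWS is JSON, a list of rows, each an object of numbers: "dx", "dy", "dz": the shift along the tool's x, y, z as a fraction of full scale; "twist": the turn about the tool's z as a fraction of full scale; "grip": the opening, from -1 (shut) to 1 (fully open). In form: [{"dx": .., "dy": .., "dz": .., "twist": .., "grip": ..}, ...]. A call has 1 to 12 rows; each row shifts and turns the commanded pose from where the row before left it, along the tool's axes as they then stand; what a row does not reach is not made up. Full scale, the value 1, is 0.08 m for a shift and 0.1 rad for a turn. A row lasts 1/10 s, in which the tool goes at most 50 mm and 8.59 degrees, less where a joint would pass 70% of its speed; a pose out of reach is approached as far as the arm can. A call with a number of a shift or a turn outside -1 to 1 is refused whole. A call with a gripper value outside its range is refused whole. The fingers move at their own pace and stop on an object; FORCE is the grip in N (left out, the last holds). Time passes only in rows, so rows that do not move let the fingers close. It gives the time, the measured TCP pose, the force and the opening at its end, in the units of the state.
- manip.observe(): the state, without advancing time (a new reading comes with each control period).
- manip.snapshot(name): name is "scene" or "top" or "wrist"; returns (picture, depth): 480x640x3 uint8, blue, green, red; 480x640 float32, m along the optical axis (not along the pixel's ray), 0 where there is no reading.
- manip.calibration(name): a dict with "fx", "fy", "cx", "cy" (pixels), "R" (3x3) and "t" (3): a world point X has camera coordinates R X + t; the wrist camera has in their place "T_tool_cam" (4x4, takes a point from camera to tool coordinates, whose origin is the TCP and whose axes are the flange's). Camera axes: x right, y down, z forward; pixel columns grow to the right and rows downward; lengths in m; the calibration is good to about 2 mm. A picture is of the moment at which its call begins: read the wrist's pose just before it. calibration takes no time and is no camera call.
- manip.job_done(): hands the job in, once; it reports no verdict.
Trained networks look in the newest picture that a camera, given by its name, has taken for a name from the list of things; names that differ only in an ending like _2 or _b are one class to them, and where a whole thing is asked for, a point or a joint stands for the part that bears it (a point fixed in the world has none). Each returns a list of dicts, best first, with "score" (0 to 1); they miss things now and then, are a little off and sometimes report something else, mostly with a low value. They report only what shows in the picture. A call takes as long as a camera call.
- manip.find_in(camera, target): "centre" ([x, y, z] in m, in the coordinates of the camera as it stood for that picture, good to about 4 mm: the middle of the surface that is visible of it).
- manip.cut_out(camera, target): "pixels" (480x640 bool, what is visible of it).
The state is a dict: "clock": time; "qpos": joint angles; "joint_velocities": joint speeds; "joint_torque": joint torques, N m; "ee_pos": TCP position; "orientation": TCP orientation; "ft_force": force on the tool from outside, world axes, zero at the start; "wrist_torque": the same for the moment, N m; "width": finger opening in m.
Only numpy, scipy, OpenCV 4.12 (cv2) and the standard library are available. Lean on these libraries where they do the work, as an engineer would, in place of code of your own. Each camera call takes 0.05 s, during which the arm holds its last target. There are 200 camera calls.

## Task

Take the white cover with the window out of its rack slot, by its two short ends, set it down flat on the green mat and let go, then take it again by its long sides and put it onto the open sensor box in the blue sprung cradle, window over the blue display. Press it straight down until both clips snap and the cover sits flush on the box, and stop pushing at the click: leaning on it afterwards, or pushing the cradle to the bottom of its travel, spoils the job. Leave the spare covers in their slots and everything else on the table where it is.

Things in the scene. Friction and masses are not known exactly. Their poses are not given: they have to be found in the camera images.
- cover_center (a point): Centre (half-way up) of the loose white plastic cover, an upside-down tray: 64 mm long (its x), 40 wide (y), 16 high (z up), 3 mm walls, hollow below, 45 g, flat outside. Starts open side down in one of the rack's three slots. Inside each short end a rounded snap ridge, 6 mm thick, 3.5 mm above the lower rim, must pass a spring clip of the box.
- cover_window (a point): Centre of the cover's 14 x 22 mm window opening, on its top face, 15 mm from the cover's centre towards its +x end (and 8 mm above the centre).
- rack: Fixed plywood rack, origin on the table under its middle. Three slots (middles at y = -50, 0, 50 mm), covers lengthwise along x. Slot floors: 25 mm above the table, 56 mm long, covers overhang 4 mm at each end. Slot walls: 60 mm long, 6 thick, 50 high, 2 mm beside the covers' long sides, so a cover can be taken only by its short ends and lifted straight up.
- mat_center (a point): Centre of the top of the green mat, 140 x 140 mm, 2 mm thick, fixed on the table between rack and cradle, clear of other things. The mat's sides are along x and y of this point.
- seat (a point): Where the cover's centre is when fully home on the box: cover's x along this x, z up. 68 mm above the table with the cradle up; moves down with the cradle. The box's rim, 8 mm below this point, carries the cover's lower rim; the box is 64 x 38 mm. The long sides are open for fingers over the middle 48 mm (24 mm to each side of this point along x), down to 26 mm below this point.
- guide_top (a point): Point over the seat's middle, 10 mm above seat, level with the tops of the straight part of the cradle's blue guides: end walls 1.2 mm beyond the seated cover's short ends, and corner cheeks 1.5 mm beyond its long sides. They end 2 mm above the seated cover's top; flared lips lead in from 13 mm higher still. Moves with the cradle.
- clips (a point): Middle between the two orange spring clips, which stand inside the box's short ends at x = +-24 mm of this point. They first touch the cover's ridges when the cover is about 8 mm above home, resist more and more until it is 6 to 7 mm above home, then give way and pull it home. Moves with the cradle.
- display (a point): Point over the middle of the box's blue display, 15 mm from the seat towards the +x end and 8 mm above it: the window's centre comes here when the cover is home the right way round.
- cradle (a joint): How far the sprung blue cradle (with the box) is pushed down, m: 0 up, 0.016 at its stop. About 3 N to start, then 1.5 N per mm; it comes back up by itself. Clip stiffness differs each run: they snap at about 8 to 17 N (cradle 3 to 9 mm down); the cradle then jumps up and the force falls by 5 N or more. Spoilt beyond 0.0135, or beyond 0.006 once the cover is home.
- spare_orange_center (a point): Centre of the spare orange cover, same outer size, no window, in another slot. Leave it.
- spare_black_center (a point): Centre of the spare black cover, same outer size, no window, in another slot. Leave it.
- spool: Green solder spool standing flat, 58 mm diameter, 27 mm high, origin under its centre. Leave it.
- phone: Black phone lying flat, 145 x 70 x 8 mm, origin under its centre. Leave it.
- cutters: Side cutters lying flat, about 120 x 68 x 14 mm, origin at table level near the pivot. Leave them.
- helping_hand: Helping-hand stand with two clip arms, 200 mm wide (y), 150 mm high, origin under its foot. Leave it.
- screwdriver: Red-handled screwdriver lying flat, 160 mm. Leave it.

How it is judged:
On the way, in this order (a step that is already met when the one before it is completed fails the run):
1. the cover lies flat on the green mat, let go (x of cover_center in the frame of mat_center between -0.075 and 0.075 m and y of cover_center in the frame of mat_center between -0.075 and 0.075 m and z of cover_center in the frame of mat_center between 0.0055 and 0.0125 m and angle between cover_center's own z axis and vertical below 0.1 rad and contact force between the fingers and cover below 0.1 N and linear speed of cover below 0.02 m/s), for 0.2 s.
2. the cover is taken up again, at least 30 mm off the mat (z of cover_center in the frame of mat_center above 0.038 m and contact force between the fingers and cover above 0.5 N), for 0.1 s.
3. the cover is snapped home on the box, window over the display (x of cover_center in the frame of seat between -0.003 and 0.003 m and y of cover_center in the frame of seat between -0.003 and 0.003 m and z of cover_center in the frame of seat between -0.0016 and 0.0016 m and angle between the z axis of cover_center and the z axis of seat, either way round below 0.06 rad and distance between cover_window and display below 0.008 m), for 0.1 s.
At the end, for the whole second after the job is handed in: Cover home on the box: within 1.6 mm of seated height, 3 mm sideways, 0.06 rad of level, window within 8 mm of the display, released, at rest; cradle less than 4 mm down; spare covers within 12 mm and the other things within 30 mm of where they were (all of step 3 and value of joint cradle below 0.004 m and linear speed of cover below 0.02 m/s and contact force between the fingers and cover below 0.05 N and distance of each of spare_orange_center, spare_black_center from where it was at the start of the episode below 0.012 m and distance of each of spool, phone, cutters, helping_hand, screwdriver from where it was at the start of the episode below 0.03 m); the robot touches nothing.
It fails at once if the cradle is pushed to the bottom of its travel (more than 13.5 mm) (value of joint cradle above 0.0135 m).
It fails at once if leaning on the cover after it has snapped home (cradle more than 6 mm down with the cover home) ((x of cover_center in the frame of seat between -0.003 and 0.003 m and y of cover_center in the frame of seat between -0.003 and 0.003 m and z of cover_center in the frame of seat between -0.0016 and 0.0016 m and angle between the z axis of cover_center and the z axis of seat, either way round below 0.06 rad and distance between cover_window and display below 0.008 m) and value of joint cradle above 0.006 m).
It fails at once if a spare cover is disturbed (moved more than 12 mm) (distance of any of spare_orange_center, spare_black_center from where it was at the start of the episode above 0.012 m).
It fails at once if another thing on the table is disturbed (moved more than 30 mm) (distance of any of spool, phone, cutters, helping_hand, screwdriver from where it was at the start of the episode above 0.03 m).
It also fails if it takes over 64 s, if anything falls off the work surface, if the arm or the gripper's body presses on something with over 40 N, if the wrist force passes 120 N, or if a joint passes its speed limit or range.

## Working session

There is one attempt and no reset: what is moved stays moved. The work goes in short steps, Python scripts to look and compute and a shell command to move; the robot and the scene stay as the last step left them, time stands still between calls to the robot, and variables do not carry over. Pictures are saved under pics/ and viewed, on a budget of 10 in all, crops included, one or two more only if the job needs it, and the job is handed in when it is done.

```bash
mkdir -p pics; ls; cat > h.py <<'E'
import numpy as np,cv2
from scipy.spatial.transform import Rotation as Rn
from rig import manip
def cam(name):
    s=manip.observe(); c=manip.calibration(name)
    if 'R' in c: Rw=np.array(c['R']).T; tw=-Rw@np.array(c['t'])
    else:
        T=np.array(c['T_tool_cam']); Rt=Rn.from_rotvec(s['orientation']).as_matrix()
        Rw=Rt@T[:3,:3]; tw=Rt@T[:3,3]+np.array(s['ee_pos'])
    im,d=manip.snapshot(name)
    return im,d,c,Rw,tw
def cloud(d,c,Rw,tw):
    v,u=np.mgrid[:480,:640]
    P=np.stack([(u-c['cx'])/c['fx']*d,(v-c['cy'])/c['fy']*d,d],-1)
    W=P@Rw.T+tw; W[d<=0]=np.nan
    return W
def st():
    s=manip.observe(); print({k:np.round(s[k],4).tolist() for k in('clock','ee_pos','orientation','ft_force','width','qpos')})
E
python3 - <<'E'
from h import *
st()
for n in('top','scene'):
    im,d,c,R,t=cam(n); cv2.imwrite(f'pics/{n}0.png',im); W=cloud(d,c,R,t)
    np.save(f'{n}.npy',W)
    for o in('cover_center','rack','mat_center','seat','cradle','spare_orange_center','spare_black_center','helping_hand','display'):
        try:
            r=manip.find_in(n,o)
            for q in r[:2]: print(n,o,round(q['score'],2),np.round(R@np.array(q['centre'])+t,4))
        except Exception as e: print(n,o,e)
E
```

```text
pics
{'clock': 0.0, 'ee_pos': [0.2413, 0.5211, 0.2301], 'orientation': [-0.6759, -3.0672, 0.0034], 'ft_force': [0.4278, 0.0166, 0.8578], 'width': 0.0854, 'qpos': [0.9865, 0.2075, 1.543, -0.0, 1.3935, -0.1505]}
top cover_center 0.96 [0.538  0.2181 0.0384]
top rack 0.82 [0.5389 0.2439 0.0485]
top mat_center 0.97 [ 0.5644 -0.0069  0.001 ]
top mat_center 0.55 [0.5353 0.2151 0.0405]
top seat 0.79 [ 0.5132 -0.2031  0.059 ]
top cradle 0.71 [ 0.5143 -0.2042  0.061 ]
top cradle 0.49 [ 0.5635 -0.0084 -0.0017]
top spare_orange_center 0.94 [0.5335 0.2659 0.0414]
top spare_black_center 0.72 [0.5248 0.313  0.0431]
top helping_hand 0.62 [ 0.7608 -0.0152  0.0128]
top display 0.89 [ 0.5158 -0.2068  0.0655]
scene cover_center 0.71 [0.544  0.2118 0.0449]
scene cover_center 0.35 [ 0.3246 -0.3212  0.0085]
scene rack 0.78 [0.5476 0.2953 0.0365]
scene mat_center 0.69 [ 0.5638 -0.004   0.0062]
scene seat 0.62 [ 0.5168 -0.2009  0.0549]
scene cradle 0.55 [ 0.5195 -0.2058  0.06  ]
scene cradle 0.23 [0.5401 0.2689 0.0443]
scene spare_orange_center 0.72 [0.5392 0.2669 0.0433]
scene spare_black_center 0.75 [0.5399 0.3168 0.0393]
scene helping_hand 0.89 [ 0.7701 -0.0105  0.011 ]
scene display 0.64 [ 0.5212 -0.204   0.0586]
```

View pics/top0.png

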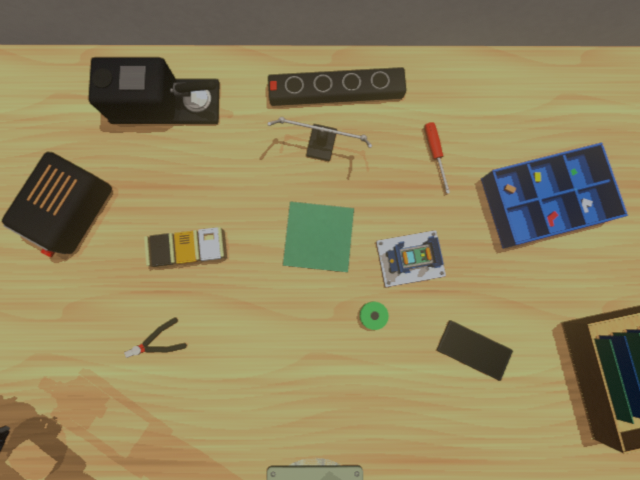

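View pics/scene0.png

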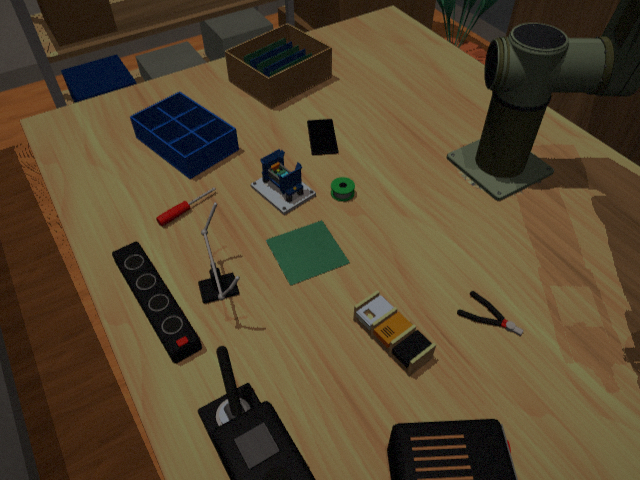

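The top view shows the white cover at (210,243) with its window towards +x, the mat at (320,237), and the cradle at (412,258) with the display on its left (+y) side. The scene view agrees: white, orange, black along +y. Next I approach above the cover.

```bash
python3 -m crank '[{"dx":-0.41,"dy":-0.157},{"dx":-0.41,"dy":-0.157},{"dx":-0.41,"dy":-0.157},{"dx":-0.41,"dy":-0.157},{"dx":-0.41,"dy":-0.157},{"dx":-0.41,"dy":-0.157},{"dx":-0.41,"dy":-0.157},{"dx":-0.41,"dy":-0.157},{"dx":-0.41,"dy":-0.157},{"dx":-0.41,"dy":-0.157},{"dx":-0.41,"dy":-0.157},{"dx":-0.41,"dy":-0.157}]'
python3 -m crank '[{"twist":1},{"twist":1},{"twist":1},{"twist":1},{"twist":1},{"twist":1},{"twist":1},{"twist":1},{"twist":1},{"twist":1},{"twist":1},{}]'
cat > look.py <<'E'
import sys
from h import *
st()
im,d,c,R,t=cam('wrist'); cv2.imwrite(f'pics/{sys.argv[1]}.png',im); W=cloud(d,c,R,t); np.save('wrist.npy',W); np.savez('wcam.npz',R=R,t=t,K=[c['fx'],c['fy'],c['cx'],c['cy']])
print('T',np.round(c['T_tool_cam'],4).tolist())
for o in sys.argv[2:]:
    for q in manip.find_in('wrist',o)[:1]: print(o,round(q['score'],2),np.round(R@np.array(q['centre'])+t,4))
    for q in manip.cut_out('wrist',o)[:1]:
        np.save(f'm_{o}.npy',q['pixels']); m=q['pixels']; P=W[m]; P=P[~np.isnan(P[:,0])]
        z=np.percentile(P[:,2],90); T=P[abs(P[:,2]-z)<.004]
        print('  n',m.sum(),'z50/90',np.round(np.percentile(P[:,2],[50,90]),4),'rect',cv2.minAreaRect((T[:,:2]*1000).astype(np.float32)))
E
python3 look.py w1 cover_center rack cover_window spare_orange_center
```

```text
{'clock': 1.0, 'ee_pos': [0.2417, 0.5217, 0.2313], 'orientation': [-0.6761, -3.068, 0.0], 'ft_force': [0.1803, -0.5305, -0.471], 'width': 0.0855, 'qpos': [0.9865, 0.2066, 1.5415, -0.0, 1.3935, -0.1505]}
T [[0.0003, -0.9634, -0.2682, 0.0666], [1.0, 0.0004, -0.0004, -0.0001], [0.0005, -0.2682, 0.9634, -0.1414], [0.0, 0.0, 0.0, 1.0]]validation failed for argument at $[0]...
validation failed for argument at $[0]...
```

```bash
python3 -m crank '[{"dx":-0.41,"dy":-0.157,"dz":0,"twist":0,"grip":1},{"dx":-0.41,"dy":-0.157,"dz":0,"twist":0,"grip":1},{"dx":-0.41,"dy":-0.157,"dz":0,"twist":0,"grip":1},{"dx":-0.41,"dy":-0.157,"dz":0,"twist":0,"grip":1},{"dx":-0.41,"dy":-0.157,"dz":0,"twist":0,"grip":1},{"dx":-0.41,"dy":-0.157,"dz":0,"twist":0,"grip":1},{"dx":-0.41,"dy":-0.157,"dz":0,"twist":0,"grip":1},{"dx":-0.41,"dy":-0.157,"dz":0,"twist":0,"grip":1},{"dx":-0.41,"dy":-0.157,"dz":0,"twist":0,"grip":1},{"dx":-0.41,"dy":-0.157,"dz":0,"twist":0,"grip":1},{"dx":-0.41,"dy":-0.157,"dz":0,"twist":0,"grip":1},{"dx":-0.41,"dy":-0.157,"dz":0,"twist":0,"grip":1}]'
python3 -m crank '[{"dx":0,"dy":0,"dz":0,"twist":1,"grip":1},{"dx":0,"dy":0,"dz":0,"twist":1,"grip":1},{"dx":0,"dy":0,"dz":0,"twist":1,"grip":1},{"dx":0,"dy":0,"dz":0,"twist":1,"grip":1},{"dx":0,"dy":0,"dz":0,"twist":1,"grip":1},{"dx":0,"dy":0,"dz":0,"twist":1,"grip":1},{"dx":0,"dy":0,"dz":0,"twist":1,"grip":1},{"dx":0,"dy":0,"dz":0,"twist":1,"grip":1},{"dx":0,"dy":0,"dz":0,"twist":1,"grip":1},{"dx":0,"dy":0,"dz":0,"twist":1,"grip":1},{"dx":0,"dy":0,"dz":0,"twist":1,"grip":1},{"dx":0,"dy":0,"dz":0,"twist":0,"grip":1}]'
python3 look.py w1 cover_center rack cover_window spare_orange_center
```

```text
clock: 2.65
ee_pos: [0.5364, 0.2184, 0.2314]
orientation: [0.676, 3.068, 0.0]
ft_force: [-0.3, 0.6, 0.5]
width: 0.0853
clock: 3.85
ee_pos: [0.5355, 0.2195, 0.2313]
orientation: [2.18, 2.262, 0.0]
ft_force: [-1.6, -1.2, -0.3]
width: 0.085
{'clock': 3.85, 'ee_pos': [0.5355, 0.2195, 0.2313], 'orientation': [2.1797, 2.2624, 0.0], 'ft_force': [-1.5819, -1.1937, -0.2823], 'width': 0.085, 'qpos': [0.2396, 0.2144, 1.5321, -0.0, 1.395, 0.2024]}
T [[0.0003, -0.9633, -0.2684, 0.0671], [1.0, 0.0002, 0.0003, 0.001], [-0.0002, -0.2684, 0.9633, -0.1414], [0.0, 0.0, 0.0, 1.0]]
cover_center 0.8 [0.5352 0.2163 0.0416]
  n 2392 z50/90 [0.0398 0.0408] rect ((541.0213012695312, 214.87879943847656), (63.87855911254883, 40.37864685058594), 6.766805648803711)
rack 0.56 [0.5362 0.2831 0.0539]
  n 3086 z50/90 [0.0481 0.0495] rect ((534.650634765625, 264.6830139160156), (59.90570068359375, 156.3992156982422), 6.860659599304199)
cover_window 0.72 [0.5317 0.2179 0.0398]
  n 2421 z50/90 [0.0398 0.0408] rect ((541.0213012695312, 214.87879943847656), (63.87855911254883, 40.37864685058594), 6.766805648803711)
spare_orange_center 0.83 [0.5363 0.2666 0.0436]
  n 2966 z50/90 [0.0398 0.0407] rect ((534.3271484375, 264.29010009765625), (63.951148986816406, 40.01702117919922), 6.738705158233643)
```

View pics/w1.png

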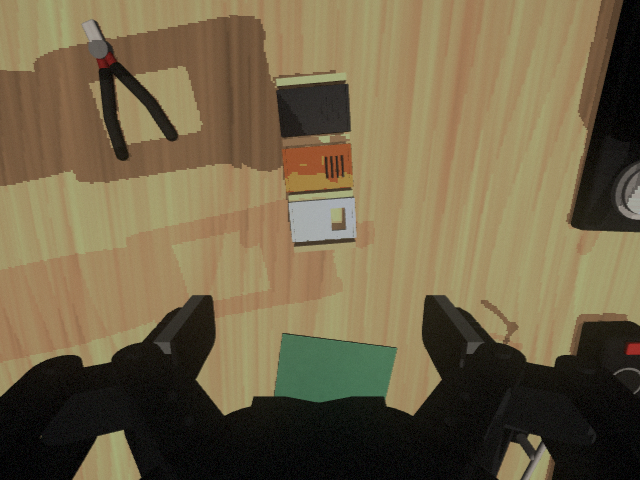

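Wrist view: white cover at (322,220), window on its right (+x) end, yaw 6.8°, top at 41 mm as it should be. I align, descend to about 0.1 m, and re-measure.

```bash
python3 -m crank '[{"dx":0,"dy":0,"dz":0,"twist":-0.81,"grip":1},{"dx":-0.065,"dy":0.061,"dz":0.4,"twist":0,"grip":1},{"dx":0,"dy":0,"dz":0.4,"twist":0,"grip":1},{"dx":0,"dy":0,"dz":0.4,"twist":0,"grip":1},{"dx":0,"dy":0,"dz":0.4,"twist":0,"grip":1},{"dx":0,"dy":0,"dz":0,"twist":0,"grip":1},{"dx":0,"dy":0,"dz":0,"twist":0,"grip":1}]'
python3 look.py w2 cover_center
```

```text
clock: 5.0
ee_pos: [0.5407, 0.2149, 0.1032]
orientation: [-2.086, -2.348, 0.001]
ft_force: [-0.1, 1.1, 0.4]
width: 0.0855
{'clock': 5.0, 'ee_pos': [0.5407, 0.2149, 0.1032], 'orientation': [-2.0859, -2.3483, 0.0015], 'ft_force': [-0.1448, 1.0879, 0.4373], 'width': 0.0855, 'qpos': [0.2296, 0.3554, 1.6364, -0.0, 1.151, 0.1114]}
T [[0.0003, -0.9633, -0.2684, 0.0671], [1.0, 0.0002, 0.0002, 0.0009], [-0.0001, -0.2684, 0.9633, -0.1414], [0.0, 0.0, 0.0, 1.0]]
cover_center 0.83 [0.5371 0.2143 0.0405]
  n 5763 z50/90 [0.0398 0.0406] rect ((540.94287109375, 214.23046875), (64.07612609863281, 42.04838562011719), 6.479416847229004)
```

View pics/w2.png

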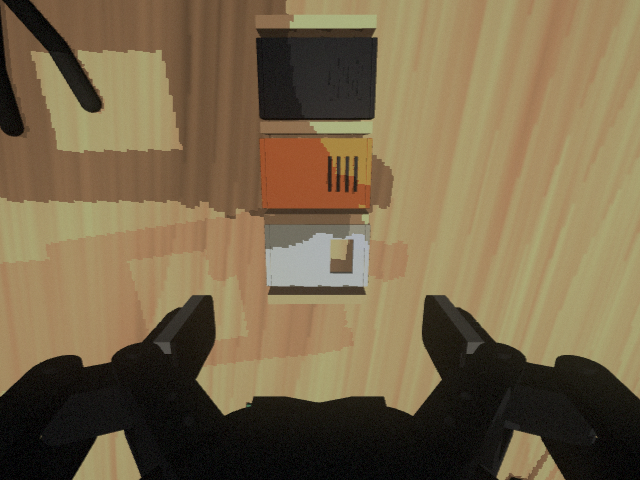

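The close view shows the cover at (318,258), centred between the fingers and aligned. Now I descend and grip.

```bash
python3 -m crank '[{"dx":0,"dy":0,"dz":0.35,"twist":0,"grip":1},{"dx":0,"dy":0,"dz":0.35,"twist":0,"grip":1},{"dx":0,"dy":0,"dz":0.35,"twist":0,"grip":1},{"dx":0,"dy":0,"dz":0,"twist":0,"grip":1},{"dx":0,"dy":0,"dz":0,"twist":0,"grip":-1},{"dx":0,"dy":0,"dz":0,"twist":0,"grip":-1},{"dx":0,"dy":0,"dz":0,"twist":0,"grip":-1},{"dx":0,"dy":0,"dz":0,"twist":0,"grip":-1},{"dx":0,"dy":0,"dz":0,"twist":0,"grip":-1},{"dx":0,"dy":0,"dz":0,"twist":0,"grip":-1},{"dx":0,"dy":0,"dz":0,"twist":0,"grip":-1},{"dx":0,"dy":0,"dz":0,"twist":0,"grip":-1}]' 30
```

```text
clock: 6.35
ee_pos: [0.5433, 0.2155, 0.022]
orientation: [2.085, 2.346, 0.007]
ft_force: [-0.7, 0.8, 6.5]
width: 0.0634
```

```bash
python3 -m crank '[{"dx":0,"dy":0,"dz":-0.2,"twist":0,"grip":-1},{"dx":0,"dy":0,"dz":-0.2,"twist":0,"grip":-1},{"dx":0,"dy":0,"dz":-0.4,"twist":0,"grip":-1},{"dx":0,"dy":0,"dz":-0.5,"twist":0,"grip":-1},{"dx":0,"dy":0,"dz":-0.4,"twist":0,"grip":-1},{"dx":0,"dy":0,"dz":0,"twist":0,"grip":-1},{"dx":0,"dy":0,"dz":0,"twist":0,"grip":-1}]'
python3 look.py w3 cover_center spare_orange_center
```

```text
clock: 7.05
ee_pos: [0.5418, 0.2152, 0.1576]
orientation: [2.085, 2.347, 0.005]
ft_force: [-0.5, 0.5, -1.7]
width: 0.0631
{'clock': 7.05, 'ee_pos': [0.5418, 0.2152, 0.1576], 'orientation': [2.0851, 2.347, 0.0048], 'ft_force': [-0.5281, 0.4501, -1.6771], 'width': 0.0631, 'qpos': [0.2297, 0.2897, 1.5981, -0.0, 1.25, 0.1116]}
T [[0.0003, -0.9633, -0.2684, 0.0671], [1.0, 0.0003, 0.0002, 0.0009], [-0.0001, -0.2684, 0.9633, -0.1414], [0.0, 0.0, 0.0, 1.0]]
cover_center 0.85 [0.5378 0.221  0.1765]
  n 15305 z50/90 [0.1752 0.176 ] rect ((542.6644897460938, 215.26873779296875), (63.785606384277344, 41.32892990112305), 6.7643890380859375)
spare_orange_center 0.94 [0.5362 0.2653 0.0417]
  n 4916 z50/90 [0.0398 0.0407] rect ((534.252685546875, 264.1352233886719), (64.04399108886719, 39.57854461669922), 6.778461933135986)
```

View pics/w3.png

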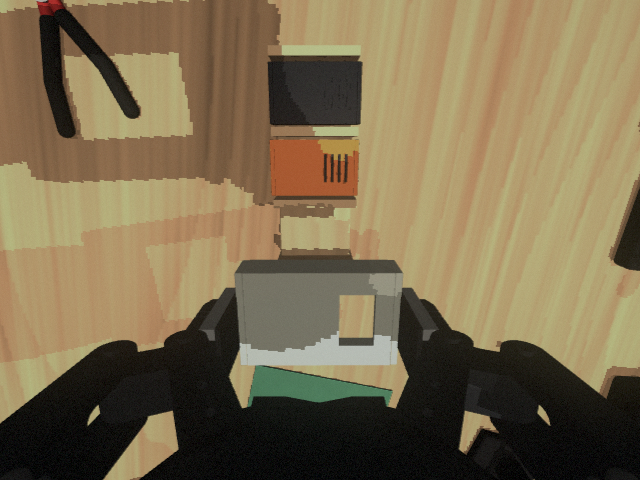

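The picture shows the cover held level between the fingers (centre ≈ (318,315)), slot empty, spares untouched. Now I carry it to the mat, then turn it by about 92°.

```bash
python3 -m crank '[{"dx":-0.349,"dy":-0.0066,"dz":0,"twist":0,"grip":-1},{"dx":-0.349,"dy":-0.0066,"dz":0,"twist":0,"grip":-1},{"dx":-0.349,"dy":-0.0066,"dz":0,"twist":0,"grip":-1},{"dx":-0.349,"dy":-0.0066,"dz":0,"twist":0,"grip":-1},{"dx":-0.349,"dy":-0.0066,"dz":0,"twist":0,"grip":-1},{"dx":-0.349,"dy":-0.0066,"dz":0,"twist":0,"grip":-1},{"dx":-0.349,"dy":-0.0066,"dz":0,"twist":0,"grip":-1},{"dx":-0.349,"dy":-0.0066,"dz":0,"twist":0,"grip":-1},{"dx":0,"dy":0,"dz":0,"twist":-1,"grip":-1},{"dx":0,"dy":0,"dz":0,"twist":-1,"grip":-1},{"dx":0,"dy":0,"dz":0,"twist":-1,"grip":-1},{"dx":0,"dy":0,"dz":0,"twist":-1,"grip":-1}]'
python3 -m crank '[{"dx":0,"dy":0,"dz":0,"twist":-1,"grip":-1},{"dx":0,"dy":0,"dz":0,"twist":-1,"grip":-1},{"dx":0,"dy":0,"dz":0,"twist":-1,"grip":-1},{"dx":0,"dy":0,"dz":0,"twist":-1,"grip":-1},{"dx":0,"dy":0,"dz":0,"twist":-1,"grip":-1},{"dx":0,"dy":0,"dz":0,"twist":-1,"grip":-1},{"dx":0,"dy":0,"dz":0,"twist":-1,"grip":-1},{"dx":0,"dy":0,"dz":0,"twist":-1,"grip":-1},{"dx":0,"dy":0,"dz":0,"twist":-1,"grip":-1},{"dx":0,"dy":0,"dz":0,"twist":-1,"grip":-1},{"dx":0,"dy":0,"dz":0,"twist":-1,"grip":-1},{"dx":0,"dy":0,"dz":0,"twist":-1,"grip":-1}]'
python3 -m crank '[{"dx":0,"dy":0,"dz":0.4,"twist":0,"grip":-1},{"dx":0,"dy":0,"dz":0.4,"twist":0,"grip":-1},{"dx":0,"dy":0,"dz":0.4,"twist":0,"grip":-1},{"dx":0,"dy":0,"dz":0.4,"twist":0,"grip":-1},{"dx":0,"dy":0,"dz":0.1,"twist":0,"grip":-1},{"dx":0,"dy":0,"dz":0,"twist":0,"grip":-1},{"dx":0,"dy":0,"dz":0,"twist":0,"grip":-1}]'; python3 look.py w4 cover_center mat_center
```

```text
clock: 8.5
ee_pos: [0.5622, -0.0074, 0.1539]
orientation: [-1.572, -2.717, 0.001]
ft_force: [0.1, -1.2, -0.2]
width: 0.0632
clock: 9.7
ee_pos: [0.5622, -0.0072, 0.1539]
orientation: [0.237, -3.13, -0.001]
ft_force: [0.0, 0.7, -0.4]
width: 0.0633
clock: 10.4
ee_pos: [0.564, -0.0075, 0.0202]
orientation: [-0.231, 3.132, -0.001]
ft_force: [0.1, -0.5, -0.5]
width: 0.063
{'clock': 10.4, 'ee_pos': [0.564, -0.0075, 0.0202], 'orientation': [-0.2309, 3.1316, -0.0006], 'ft_force': [0.1241, -0.5081, -0.5414], 'width': 0.063, 'qpos': [-0.1667, 0.4439, 1.7203, 0.0, 0.9758, -1.8847]}
T [[0.0003, -0.9634, -0.2679, 0.0669], [1.0, 0.0005, -0.0006, -0.0008], [0.0007, -0.2679, 0.9634, -0.1414], [0.0, 0.0, 0.0, 1.0]]
cover_center 0.55 [ 0.5581 -0.011   0.0384]
  n 15442 z50/90 [0.0379 0.0387] rect ((564.147705078125, -8.216896057128906), (41.312744140625, 64.19338989257812), 8.423114776611328)
mat_center 0.85 [ 0.5315 -0.0168 -0.0006]
  n 52135 z50/90 [0.0007 0.0015] rect ((561.6605834960938, -9.726104736328125), (141.87515258789062, 142.7218780517578), 84.12359619140625)
```

```bash
python3 -m crank '[{"dx":0,"dy":0,"dz":0.1,"twist":0,"grip":-1},{"dx":0,"dy":0,"dz":0.1,"twist":0,"grip":-1},{"dx":0,"dy":0,"dz":0.04,"twist":0,"grip":-1},{"dx":0,"dy":0,"dz":0,"twist":0,"grip":-1},{"dx":0,"dy":0,"dz":0,"twist":0,"grip":-1}]';  python3 -c "
from h import *
for i in range(3): manip.snapshot('wrist'); st()"
```

```text
clock: 11.15
ee_pos: [0.5628, -0.0073, -0.0005]
orientation: [0.231, -3.132, -0.0]
ft_force: [-0.0, 0.1, -0.8]
width: 0.0631
{'clock': 11.2, 'ee_pos': [0.5628, -0.0073, -0.0004], 'orientation': [0.2311, -3.1325, -0.0002], 'ft_force': [-0.0345, 0.7784, -0.9129], 'width': 0.0631, 'qpos': [-0.1667, 0.4773, 1.7259, -0.0, 0.939, -1.8848]}
{'clock': 11.25, 'ee_pos': [0.5629, -0.0073, -0.0002], 'orientation': [0.2309, -3.1326, -0.0002], 'ft_force': [-0.3932, 0.2323, -0.3178], 'width': 0.0634, 'qpos': [-0.1668, 0.4772, 1.7258, -0.0, 0.9391, -1.8847]}
{'clock': 11.3, 'ee_pos': [0.5629, -0.0073, -0.0001], 'orientation': [0.231, -3.1328, -0.0001], 'ft_force': [0.5819, -1.9121, 0.3002], 'width': 0.0632, 'qpos': [-0.1667, 0.477, 1.7258, -0.0, 0.9391, -1.8847]}
```

```bash
python3 -m crank '[{"dx":0,"dy":0,"dz":0.015,"twist":0,"grip":-1},{"dx":0,"dy":0,"dz":0,"twist":0,"grip":-1},{"dx":0,"dy":0,"dz":0,"twist":0,"grip":-1},{"dx":0,"dy":0,"dz":0,"twist":0,"grip":1},{"dx":0,"dy":0,"dz":0,"twist":0,"grip":1},{"dx":0,"dy":0,"dz":0,"twist":0,"grip":1},{"dx":0,"dy":0,"dz":0,"twist":0,"grip":1},{"dx":0,"dy":0,"dz":0,"twist":0,"grip":1},{"dx":0,"dy":0,"dz":0,"twist":0,"grip":1},{"dx":0,"dy":0,"dz":0,"twist":0,"grip":1},{"dx":0,"dy":0,"dz":-0.3,"twist":0,"grip":1},{"dx":0,"dy":0,"dz":-0.3,"twist":0,"grip":1}]'
python3 -m crank '[{"dx":0,"dy":0,"dz":-0.4,"twist":0,"grip":1},{"dx":0,"dy":0,"dz":-0.4,"twist":0,"grip":1},{"dx":0,"dy":0,"dz":-0.4,"twist":0,"grip":1},{"dx":0,"dy":0,"dz":0,"twist":0,"grip":1},{"dx":0,"dy":0,"dz":0,"twist":0,"grip":1}]'
python3 look.py w5 cover_center mat_center seat display
```

```text
clock: 12.5
ee_pos: [0.5619, -0.0072, 0.0464]
orientation: [0.231, -3.13, -0.001]
ft_force: [0.8, -0.0, -0.1]
width: 0.0851
clock: 13.0
ee_pos: [0.5636, -0.0075, 0.1438]
orientation: [-0.231, 3.131, -0.001]
ft_force: [0.2, 0.0, -0.1]
width: 0.0858
{'clock': 13.0, 'ee_pos': [0.5636, -0.0075, 0.1438], 'orientation': [-0.2309, 3.131, -0.0009], 'ft_force': [0.2376, 0.0265, -0.143], 'width': 0.0858, 'qpos': [-0.1667, 0.2679, 1.6573, -0.0, 1.2142, -1.8847]}
T [[0.0003, -0.9634, -0.2679, 0.0669], [1.0, 0.0005, -0.0006, -0.0008], [0.0007, -0.2679, 0.9634, -0.1414], [0.0, 0.0, 0.0, 1.0]]
cover_center 0.88 [ 0.5615 -0.0096  0.0198]
  n 3790 z50/90 [0.0167 0.0176] rect ((563.3660278320312, -8.150711059570312), (40.34428405761719, 64.00025939941406), 8.692363739013672)
mat_center 0.98 [ 5.499e-01 -1.240e-02  1.000e-04]
  n 24115 z50/90 [0.0008 0.0017] rect ((561.1494750976562, -9.926597595214844), (142.34185791015625, 142.5077667236328), 83.85653686523438)
seat 0.77 [ 0.5052 -0.1705  0.0599]
  n 11345 z50/90 [0.0589 0.0884] rect ((506.8330078125, -171.37948608398438), (62.905086517333984, 20.295072555541992), 9.461064338684082)
display 0.72 [ 0.5048 -0.171   0.0593]
  n 11356 z50/90 [0.0589 0.0883] rect ((507.10882568359375, -171.40708923339844), (62.43340301513672, 20.4049015045166), 9.197627067565918)
```

View pics/w5.png

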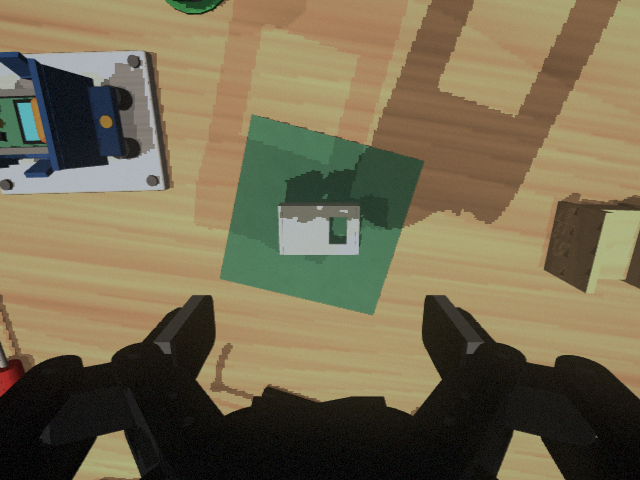

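The cover lies flat on the mat at (320,228), window towards the right (+y). I look at the cradle from above first, already turned for the long-side grasp.

```bash
python3 -m crank '[{"dx":0.192,"dy":-0.468,"dz":-0.15,"twist":0,"grip":1},{"dx":0.192,"dy":-0.468,"dz":-0.15,"twist":0,"grip":1},{"dx":0.192,"dy":-0.468,"dz":-0.15,"twist":0,"grip":1},{"dx":0.192,"dy":-0.468,"dz":-0.15,"twist":0,"grip":1},{"dx":0.192,"dy":-0.468,"dz":-0.15,"twist":0,"grip":1},{"dx":0,"dy":0,"dz":0,"twist":1,"grip":1},{"dx":0,"dy":0,"dz":0,"twist":1,"grip":1},{"dx":0,"dy":0,"dz":0,"twist":1,"grip":1},{"dx":0,"dy":0,"dz":0,"twist":1,"grip":1},{"dx":0,"dy":0,"dz":0,"twist":1,"grip":1},{"dx":0,"dy":0,"dz":0,"twist":1,"grip":1},{"dx":0,"dy":0,"dz":0,"twist":1,"grip":1}]'
python3 -m crank '[{"dx":0,"dy":0,"dz":0,"twist":1,"grip":1},{"dx":0,"dy":0,"dz":0,"twist":1,"grip":1},{"dx":0,"dy":0,"dz":0,"twist":1,"grip":1},{"dx":0,"dy":0,"dz":0,"twist":1,"grip":1},{"dx":0,"dy":0,"dz":0,"twist":1,"grip":1},{"dx":0,"dy":0,"dz":0,"twist":1,"grip":1},{"dx":0,"dy":0,"dz":0,"twist":1,"grip":1},{"dx":0,"dy":0,"dz":0,"twist":1,"grip":1},{"dx":0,"dy":0,"dz":0,"twist":0.71,"grip":1},{"dx":0,"dy":0,"dz":0,"twist":0,"grip":1},{"dx":0,"dy":0,"dz":0,"twist":0,"grip":1}]'
python3 look.py w6 seat display clips cradle
```

```text
clock: 14.65
ee_pos: [0.5144, -0.2038, 0.2027]
orientation: [-0.863, -3.02, -0.0]
ft_force: [-0.1, -0.1, 0.5]
width: 0.0856
clock: 15.75
ee_pos: [0.5145, -0.2038, 0.2027]
orientation: [-2.05, -2.38, 0.0]
ft_force: [-0.3, -0.7, -0.3]
width: 0.0853
{'clock': 15.75, 'ee_pos': [0.5145, -0.2038, 0.2027], 'orientation': [-2.0503, -2.3799, 0.0001], 'ft_force': [-0.3186, -0.6914, -0.3125], 'width': 0.0853, 'qpos': [-0.5335, 0.1862, 1.6267, -0.0, 1.329, -0.682]}
T [[0.0003, -0.9633, -0.2684, 0.067], [1.0, 0.0003, 0.0002, 0.0009], [-0.0001, -0.2684, 0.9633, -0.1414], [0.0, 0.0, 0.0, 1.0]]
seat 0.89 [ 0.5119 -0.2051  0.0618]
  n 7957 z50/90 [0.0603 0.0891] rect ((512.8643188476562, -205.1918487548828), (62.6663818359375, 86.52482604980469), 10.171308517456055)
display 0.59 [ 0.5088 -0.2064  0.0612]
  n 7881 z50/90 [0.0603 0.089 ] rect ((512.9240112304688, -205.15802001953125), (62.637550354003906, 86.54053497314453), 10.03244686126709)
clips 0.92 [ 0.5136 -0.2064  0.0591]
  n 8140 z50/90 [0.0601 0.0891] rect ((512.8573608398438, -205.19798278808594), (62.78495407104492, 86.59441375732422), 10.030492782592773)
cradle 0.81 [ 0.5122 -0.2021  0.0582]
  n 8122 z50/90 [0.0601 0.0891] rect ((512.8573608398438, -205.19798278808594), (62.78495407104492, 86.59441375732422), 10.030492782592773)
```

View pics/w6.png

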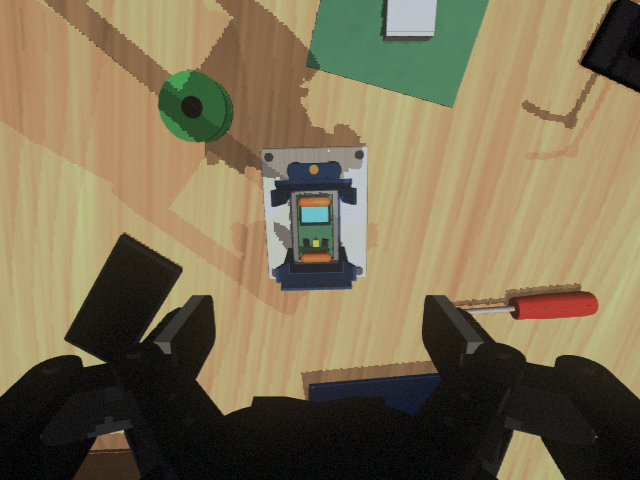

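The display (cyan, (315,214)) is on the +y side, clips at (314,201) and (316,257). I refine the seat from the box rim and clips.

```bash
python3 - <<'E'
from h import *
W=np.load('wrist.npy'); im=cv2.imread('pics/w6.png'); m=np.load('m_clips.npy')
hsv=cv2.cvtColor(im,cv2.COLOR_BGR2HSV); big=cv2.dilate(m.astype(np.uint8),np.ones((9,9)))>0
z=W[...,2]
print(np.histogram(z[big&~np.isnan(z)],bins=np.arange(.0,.1,.004)))
def rect(s,mm): 
    P=(W[mm][:,:2]*1000).astype(np.float32); print(s,len(P),np.round(np.nanmedian(z[mm]),4),np.round(P.mean(0),1),cv2.minAreaRect(P))
gray=hsv[...,1]<60
rect('rim',big&(abs(z-.060)<.0025)&gray)
rect('top',big&(z>.084))
o=(hsv[...,0]<22)&(hsv[...,1]>140)&(hsv[...,2]>80)&big&(z>.04)&(z<.08)
n,l,s,c=cv2.connectedComponentsWithStats(o.astype(np.uint8))
for i in range(1,n):
    if s[i,4]>40: print(s[i]); rect('orange',l==i)
cy=(hsv[...,0]>80)&(hsv[...,0]<100)&(hsv[...,2]>150)&(hsv[...,1]>60)&big; rect('disp',cy)
# two end lips
R=Rn.from_euler('z',-10,degrees=True).as_matrix()[:2,:2]
P=W[big&(z>.084)][:,:2]*1000-[512.9,-205.2]; Q=P@R.T
for a in(Q[:,1]>0,Q[:,1]<0): print('lip',Q[a].min(0),Q[a].max(0))
P=W[big&(abs(z-.060)<.0025)&gray][:,:2]*1000-[512.9,-205.2]; Q=P@R.T; print('rim',np.percentile(Q,[1,3,97,99],axis=0))
E
```

```text
(array([  27,    0, 1543,  118,    5,    4,    6,   38,    9,  186,  930,
         68,   56,  964, 1666,  263,  225,  583,  143,  525,  616,  644,
       1104,    1]), array([0.   , 0.004, 0.008, 0.012, 0.016, 0.02 , 0.024, 0.028, 0.032,
       0.036, 0.04 , 0.044, 0.048, 0.052, 0.056, 0.06 , 0.064, 0.068,
       0.072, 0.076, 0.08 , 0.084, 0.088, 0.092, 0.096]))
rim 1200 0.0588 [ 513.1 -206.4] ((513.2730102539062, -206.51864624023438), (51.55459213256836, 64.56676483154297), 9.761857986450195)
top 1749 0.0889 [ 513.1 -206.8] ((512.8573608398438, -205.19798278808594), (62.78495407104492, 86.59441375732422), 10.030492782592773)
[310 165   8   9  60]
orange 60 0.0428 [ 504.6 -158.8] ((504.5527038574219, -158.75328063964844), (5.956449031829834, 6.809782981872559), 7.878510475158691)
[298 197  32  10 277]
orange 277 0.0696 [ 508.4 -181.6] ((508.2609558105469, -181.9756622314453), (24.757030487060547, 7.304644584655762), 9.482278823852539)
[301 253  31  10 256]
orange 256 0.0695 [ 516.8 -227.5] ((517.0076904296875, -227.7808380126953), (25.019685745239258, 7.674142360687256), 12.899787902832031)
disp 390 0.0595 [ 510.7 -193.7] ((510.6837158203125, -193.7505645751953), (20.85765266418457, 12.253342628479004), 8.672468185424805)
lip [-31.44866898  24.10057181] [31.21438107 43.29397466]
lip [-31.4154248  -43.29635761] [ 31.36869619 -23.57830241]
rim [[-21.55154642 -33.44040373]
 [-18.97073763 -33.2004108 ]
 [ 18.79326101  30.24428674]
 [ 21.53410908  30.63341914]]
```

```bash
python3 -m crank '[{"dx":0.466,"dy":0.1935,"dz":0,"twist":0,"grip":1},{"dx":0.466,"dy":0.1935,"dz":0.175,"twist":0,"grip":1},{"dx":0.466,"dy":0.1935,"dz":0.175,"twist":0,"grip":1},{"dx":0.466,"dy":0.1935,"dz":0.175,"twist":0,"grip":1},{"dx":0.466,"dy":0.1935,"dz":0.175,"twist":0,"grip":1},{"dx":0,"dy":0,"dz":0.175,"twist":0,"grip":1},{"dx":0,"dy":0,"dz":0,"twist":0,"grip":1},{"dx":0,"dy":0,"dz":0,"twist":0,"grip":1}]'
python3 look.py w7 cover_center
```

```text
clock: 17.0
ee_pos: [0.5635, -0.0089, 0.1327]
orientation: [-2.053, -2.378, 0.001]
ft_force: [0.4, -0.8, 1.0]
width: 0.0856
{'clock': 17.0, 'ee_pos': [0.5635, -0.0089, 0.1327], 'orientation': [-2.0528, -2.3777, 0.0013], 'ft_force': [0.4273, -0.8108, 0.9737], 'width': 0.0856, 'qpos': [-0.169, 0.283, 1.6636, -0.0006, 1.1958, -0.3152]}
T [[0.0003, -0.9633, -0.2684, 0.067], [1.0, 0.0003, 0.0002, 0.0009], [-0.0001, -0.2684, 0.9633, -0.1414], [0.0, 0.0, 0.0, 1.0]]
cover_center 0.89 [ 0.5609 -0.0096  0.017 ]
  n 3989 z50/90 [0.0167 0.0176] rect ((563.6742553710938, -8.447006225585938), (40.07101821899414, 64.9269027709961), 8.482850074768066)
```

```bash
python3 -m crank '[{"dx":0.005,"dy":0,"dz":0.4125,"twist":0,"grip":1},{"dx":0,"dy":0,"dz":0.4125,"twist":0,"grip":1},{"dx":0,"dy":0,"dz":0.4125,"twist":0,"grip":1},{"dx":0,"dy":0,"dz":0.4125,"twist":0,"grip":1},{"dx":0,"dy":0,"dz":0,"twist":0,"grip":1},{"dx":0,"dy":0,"dz":0,"twist":0,"grip":-1},{"dx":0,"dy":0,"dz":0,"twist":0,"grip":-1},{"dx":0,"dy":0,"dz":0,"twist":0,"grip":-1},{"dx":0,"dy":0,"dz":0,"twist":0,"grip":-1},{"dx":0,"dy":0,"dz":0,"twist":0,"grip":-1},{"dx":0,"dy":0,"dz":0,"twist":0,"grip":-1},{"dx":0,"dy":0,"dz":0,"twist":0,"grip":-1}]' 80
python3 -m crank '[{"dx":0,"dy":0,"dz":0,"twist":0,"grip":-1},{"dx":0,"dy":0,"dz":0,"twist":0,"grip":-1},{"dx":0,"dy":0,"dz":0,"twist":0,"grip":-1}]'
```

```text
clock: 18.35
ee_pos: [0.5664, -0.0082, 0.0038]
orientation: [2.049, 2.375, 0.004]
ft_force: [-0.1, -0.8, 7.0]
width: 0.0378
clock: 18.65
ee_pos: [0.5664, -0.0082, 0.0038]
orientation: [2.049, 2.375, 0.004]
ft_force: [-0.1, -0.1, 6.8]
width: 0.038
```

```bash
python3 -m crank '[{"dx":0,"dy":0,"dz":-0.2,"twist":0,"grip":-1},{"dx":0,"dy":0,"dz":-0.3,"twist":0,"grip":-1},{"dx":0,"dy":0,"dz":-0.5,"twist":0,"grip":-1},{"dx":0,"dy":0,"dz":-0.5,"twist":0,"grip":-1},{"dx":0,"dy":0,"dz":-0.5,"twist":0,"grip":-1},{"dx":0,"dy":0,"dz":0,"twist":0,"grip":-1},{"dx":0,"dy":0,"dz":0,"twist":0,"grip":-1},{"dx":0,"dy":0,"dz":0,"twist":0,"grip":-1}]'
python3 look.py w8 cover_center
python3 - <<'E'
from h import *
W=np.load('wrist.npy'); m=cv2.erode(np.load('m_cover_center.npy').astype(np.uint8),np.ones((3,3)))>0; P=W[m]; P=P[abs(P[:,2]-np.nanpercentile(P[:,2],80))<.004]
c=P.mean(0); n=np.linalg.svd(P-c,full_matrices=False)[2][2]; print(c,n*np.sign(n[2]))
s=manip.observe(); Rt=Rn.from_rotvec(s['orientation']).as_matrix(); print('tool z',Rt[:,2],'yang',np.degrees(np.arctan2(Rt[1,1],Rt[0,1])))
E
```

```text
clock: 19.45
ee_pos: [0.5624, -0.0074, 0.1599]
orientation: [-2.051, -2.377, 0.002]
ft_force: [-0.7, -0.3, -1.0]
width: 0.0381
{'clock': 19.45, 'ee_pos': [0.5624, -0.0074, 0.1599], 'orientation': [-2.0508, -2.377, 0.002], 'ft_force': [-0.6847, -0.2878, -0.9871], 'width': 0.0381, 'qpos': [-0.167, 0.2501, 1.6432, 0.0, 1.2508, -0.3141]}
T [[0.0003, -0.9633, -0.2684, 0.067], [1.0, 0.0003, 0.0002, 0.0009], [-0.0001, -0.2684, 0.9633, -0.1414], [0.0, 0.0, 0.0, 1.0]]
cover_center 0.94 [ 0.5614 -0.0053  0.1735]
  n 13134 z50/90 [0.1729 0.1737] rect ((563.4444580078125, -6.912109375), (40.21114730834961, 64.98617553710938), 8.524285316467285)
[ 0.56322508 -0.0060846   0.17290942] [0.0066662 0.0026762 0.9999742]
tool z [-3.91112570e-03  6.55680643e-04 -9.99992137e-01] yang 8.422276709361212
```

View pics/w8.png

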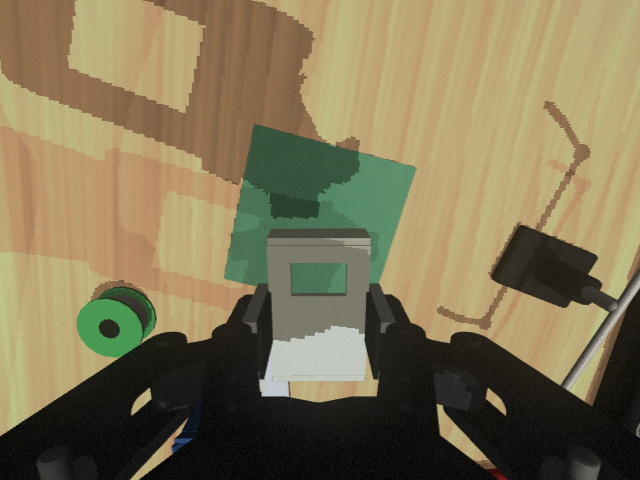

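Held level, window end (318,280) toward +y. Carry over to the seat.

```bash
python3 -m crank '[{"dx":-0.4715,"dy":-0.198,"dz":0,"twist":0,"grip":-1},{"dx":-0.4715,"dy":-0.198,"dz":0,"twist":0,"grip":-1},{"dx":-0.4715,"dy":-0.198,"dz":0,"twist":0,"grip":-1},{"dx":-0.4715,"dy":-0.198,"dz":0,"twist":0,"grip":-1},{"dx":-0.4715,"dy":-0.198,"dz":0,"twist":0,"grip":-1},{"dx":0,"dy":0,"dz":0,"twist":-0.26,"grip":-1},{"dx":0,"dy":0,"dz":0.2,"twist":0,"grip":-1},{"dx":0,"dy":0,"dz":0.2,"twist":0,"grip":-1},{"dx":0,"dy":0,"dz":0,"twist":0,"grip":-1},{"dx":0,"dy":0,"dz":0,"twist":0,"grip":-1},{"dx":0,"dy":0,"dz":0,"twist":0,"grip":-1},{"dx":0,"dy":0,"dz":0,"twist":0,"grip":-1}]'
python3 look.py w9 cover_center cradle
python3 - <<'E'
from h import *
s=manip.observe(); Rt=Rn.from_rotvec(s['orientation']).as_matrix(); print('tool z',Rt[:,2],'yang',np.degrees(np.arctan2(Rt[1,1],Rt[0,1])))
print('err tool xy mm',(Rt.T@(np.array([.5118,-.20555,0])-np.array(s['ee_pos'])*[1,1,0]))*1000)
E
```

```text
clock: 20.8
ee_pos: [0.5137, -0.2059, 0.1298]
orientation: [2.02, 2.404, 0.0]
ft_force: [0.1, -0.1, -0.9]
width: 0.0383
{'clock': 20.8, 'ee_pos': [0.5137, -0.2059, 0.1298], 'orientation': [2.0195, 2.4044, 0.0005], 'ft_force': [0.0859, -0.1239, -0.8608], 'width': 0.0383, 'qpos': [-0.5376, 0.2651, 1.6934, 0.0, 1.1814, -0.7111]}
T [[0.0003, -0.9633, -0.2684, 0.067], [1.0, 0.0003, 0.0002, 0.0009], [-0.0001, -0.2684, 0.9633, -0.1414], [0.0, 0.0, 0.0, 1.0]]
cover_center 0.65 [ 0.5113 -0.206   0.1449]
  n 13066 z50/90 [0.1427 0.1435] rect ((514.693603515625, -205.4512481689453), (40.19511032104492, 65.19477081298828), 10.088618278503418)
cradle 0.93 [ 0.5086 -0.1738  0.056 ]
  n 7488 z50/90 [0.0593 0.0894] rect ((507.03338623046875, -171.88064575195312), (63.000709533691406, 19.150157928466797), 9.860124588012695)
tool z [ 6.26965888e-04 -3.63185861e-04 -9.99999738e-01] yang 9.91997379564128
err tool xy mm [ 5.60721730e-01 -1.36606302e+00 -1.01936451e-03]
```

View pics/w9.png

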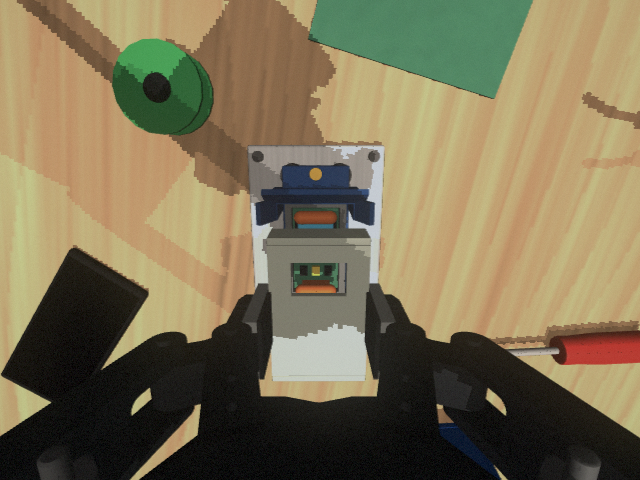

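The cover is above the cradle, window at (318,278), far lip at (315,195). Correction is about 0.6 mm in tool x and -1.6 mm in tool y; then down into the lips.

```bash
python3 -m crank '[{"dx":0.0075,"dy":-0.02,"dz":0.1,"twist":0,"grip":-1},{"dx":0,"dy":0,"dz":0.1,"twist":0,"grip":-1},{"dx":0,"dy":0,"dz":0.1,"twist":0,"grip":-1},{"dx":0,"dy":0,"dz":0.1,"twist":0,"grip":-1},{"dx":0,"dy":0,"dz":0.1,"twist":0,"grip":-1},{"dx":0,"dy":0,"dz":0,"twist":0,"grip":-1},{"dx":0,"dy":0,"dz":0,"twist":0,"grip":-1},{"dx":0,"dy":0,"dz":0,"twist":0,"grip":-1},{"dx":0,"dy":0,"dz":0,"twist":0,"grip":-1}]'
python3 look.py w10 cover_center cradle
```

```text
clock: 21.95
ee_pos: [0.5118, -0.2058, 0.0894]
orientation: [2.02, 2.404, 0.0]
ft_force: [-0.1, -0.1, -0.3]
width: 0.0378
{'clock': 21.95, 'ee_pos': [0.5118, -0.2058, 0.0894], 'orientation': [2.0204, 2.4042, 0.0003], 'ft_force': [-0.1178, -0.0562, -0.2721], 'width': 0.0378, 'qpos': [-0.5392, 0.3158, 1.724, -0.0, 1.1006, -0.7123]}
T [[0.0003, -0.9633, -0.2684, 0.067], [1.0, 0.0003, 0.0002, 0.0009], [-0.0001, -0.2684, 0.9633, -0.1414], [0.0, 0.0, 0.0, 1.0]]
cover_center 0.57 [ 0.5099 -0.2033  0.1015]
  n 13054 z50/90 [0.1024 0.1032] rect ((512.6885986328125, -205.14633178710938), (40.106170654296875, 64.77247619628906), 9.909862518310547)
cradle 0.96 [ 0.5106 -0.1721  0.0573]
  n 9479 z50/90 [0.0587 0.0898] rect ((512.7972412109375, -205.23123168945312), (63.18775939941406, 86.69116973876953), 9.970941543579102)
```

View pics/w10.png

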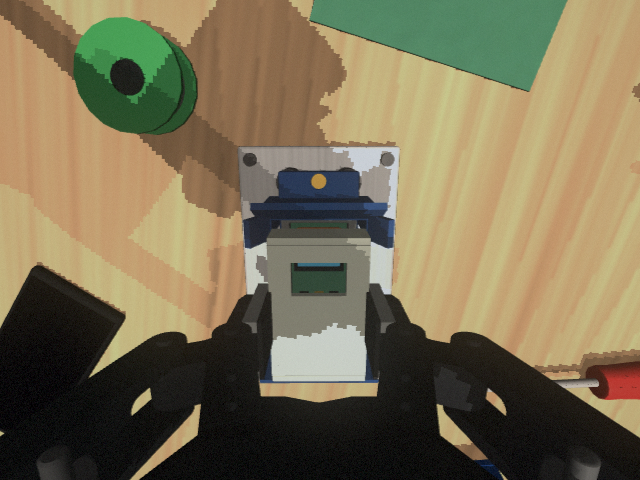

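Cover and cradle rectangles agree within about 0.1 mm and 0.1°. Now I descend 17 mm, to just above clip contact.

```bash
python3 -m crank '[{"dx":0,"dy":0,"dz":0.05,"twist":0,"grip":-1},{"dx":0,"dy":0,"dz":0.05,"twist":0,"grip":-1},{"dx":0,"dy":0,"dz":0.05,"twist":0,"grip":-1},{"dx":0,"dy":0,"dz":0.0625,"twist":0,"grip":-1},{"dx":0,"dy":0,"dz":0,"twist":0,"grip":-1},{"dx":0,"dy":0,"dz":0,"twist":0,"grip":-1},{"dx":0,"dy":0,"dz":0,"twist":0,"grip":-1},{"dx":0,"dy":0,"dz":0,"twist":0,"grip":-1}]'
sleep 0; python3 -m crank '[{"dx":0,"dy":0,"dz":0.0125,"twist":0,"grip":-1},{"dx":0,"dy":0,"dz":0.0125,"twist":0,"grip":-1},{"dx":0,"dy":0,"dz":0,"twist":0,"grip":-1},{"dx":0,"dy":0,"dz":0,"twist":0,"grip":-1}]'
```

```text
clock: 23.0
ee_pos: [0.5114, -0.2055, 0.072]
orientation: [2.021, 2.405, 0.0]
ft_force: [0.1, 0.7, 0.5]
width: 0.0377
clock: 23.4
ee_pos: [0.5116, -0.2058, 0.0701]
orientation: [2.021, 2.405, -0.0]
ft_force: [0.3, -0.7, -0.3]
width: 0.038
```

```bash
R='see rows'; python3 -m crank '[{"dx":0,"dy":0,"dz":0.0125,"twist":0,"grip":-1},{"dx":0,"dy":0,"dz":0.0125,"twist":0,"grip":-1},{"dx":0,"dy":0,"dz":0,"twist":0,"grip":-1},{"dx":0,"dy":0,"dz":0,"twist":0,"grip":-1}]'; python3 -m crank '[{"dx":0,"dy":0,"dz":0.0125,"twist":0,"grip":-1},{"dx":0,"dy":0,"dz":0,"twist":0,"grip":-1},{"dx":0,"dy":0,"dz":0,"twist":0,"grip":-1}]'
```

```text
clock: 23.8
ee_pos: [0.5117, -0.2058, 0.0684]
orientation: [2.021, 2.404, 0.0]
ft_force: [0.0, -0.4, 4.8]
width: 0.0378
clock: 24.1
ee_pos: [0.5117, -0.2057, 0.0675]
orientation: [2.021, 2.404, 0.0]
ft_force: [-1.2, 0.5, 5.4]
width: 0.038
```

```bash
python3 -m crank '[{"dx":0,"dy":0,"dz":0.0125,"twist":0,"grip":-1},{"dx":0,"dy":0,"dz":0,"twist":0,"grip":-1},{"dx":0,"dy":0,"dz":0,"twist":0,"grip":-1}]'
```

```text
clock: 24.4
ee_pos: [0.5118, -0.2058, 0.0667]
orientation: [2.02, 2.404, 0.0]
ft_force: [-1.3, 0.0, 7.6]
width: 0.038
```

```bash
python3 -m crank '[{"dx":0,"dy":0,"dz":0.0125,"twist":0,"grip":-1},{"dx":0,"dy":0,"dz":0,"twist":0,"grip":-1},{"dx":0,"dy":0,"dz":0,"twist":0,"grip":-1}]'
```

```text
clock: 24.7
ee_pos: [0.5118, -0.2058, 0.0659]
orientation: [2.02, 2.404, 0.0]
ft_force: [-1.6, 0.3, 8.6]
width: 0.0376
```

```bash
python3 -m crank '[{"dx":0,"dy":0,"dz":0.0125,"twist":0,"grip":-1},{"dx":0,"dy":0,"dz":0,"twist":0,"grip":-1},{"dx":0,"dy":0,"dz":0,"twist":0,"grip":-1}]'
```

```text
clock: 25.0
ee_pos: [0.512, -0.2059, 0.0651]
orientation: [2.02, 2.404, 0.0]
ft_force: [-2.5, 0.0, 9.2]
width: 0.038
```

```bash
python3 -m crank '[{"dx":0,"dy":0,"dz":0.0125,"twist":0,"grip":-1},{"dx":0,"dy":0,"dz":0,"twist":0,"grip":-1},{"dx":0,"dy":0,"dz":0,"twist":0,"grip":-1}]'
```

```text
clock: 25.3
ee_pos: [0.5118, -0.2054, 0.0631]
orientation: [2.021, 2.404, 0.001]
ft_force: [2.0, -0.8, -3.5]
width: 0.038
```

```bash
python3 -m crank '[{"dx":0,"dy":0,"dz":0.0125,"twist":0,"grip":-1},{"dx":0,"dy":0,"dz":0,"twist":0,"grip":-1},{"dx":0,"dy":0,"dz":0,"twist":0,"grip":-1}]'
```

```text
clock: 25.6
ee_pos: [0.5114, -0.2056, 0.0618]
orientation: [2.021, 2.405, 0.0]
ft_force: [0.6, -1.3, 1.9]
width: 0.0379
```

The force fell from about 9–10 N to zero: that was the click. TCP is at the expected home height. I check, release, and withdraw.

```bash
python3 look.py w11 cover_center cradle; python3 -m crank '[{"dx":0,"dy":0,"dz":0,"twist":0,"grip":-1},{"dx":0,"dy":0,"dz":0,"twist":0,"grip":0.3},{"dx":0,"dy":0,"dz":0,"twist":0,"grip":0.3},{"dx":0,"dy":0,"dz":0,"twist":0,"grip":0.3},{"dx":0,"dy":0,"dz":0,"twist":0,"grip":0.3},{"dx":0,"dy":0,"dz":0,"twist":0,"grip":0.3},{"dx":0,"dy":0,"dz":0,"twist":0,"grip":0.3}]'
```

```text
{'clock': 25.6, 'ee_pos': [0.5114, -0.2056, 0.0618], 'orientation': [2.0213, 2.405, 0.0001], 'ft_force': [0.5998, -1.2855, 1.9342], 'width': 0.0379, 'qpos': [-0.5393, 0.3563, 1.738, 0.0001, 1.0472, -0.7123]}
T [[0.0003, -0.9633, -0.2684, 0.067], [1.0, 0.0003, 0.0002, 0.0009], [-0.0001, -0.2684, 0.9633, -0.1414], [0.0, 0.0, 0.0, 1.0]]
cover_center 0.68 [ 0.5106 -0.2051  0.0732]
  n 12180 z50/90 [0.0748 0.0756] rect ((512.2405395507812, -205.21121215820312), (40.17302703857422, 65.21012115478516), 9.922273635864258)
cradle 0.96 [ 0.5107 -0.1658  0.0758]
  n 14276 z50/90 [0.0759 0.0897] rect ((509.96240234375, -189.9717559814453), (63.22813415527344, 56.14591979980469), 9.695633888244629)
clock: 26.55
ee_pos: [0.5113, -0.2055, 0.0619]
orientation: [-2.021, -2.405, 0.0]
ft_force: [0.0, 0.5, 1.4]
width: 0.0554
```

Cover top is at 76.0 mm, where 76 is home. Withdraw straight up and take a last look.

```bash
python3 -m crank '[{"dx":0,"dy":0,"dz":-0.2,"twist":0,"grip":0.3},{"dx":0,"dy":0,"dz":-0.3,"twist":0,"grip":0.3},{"dx":0,"dy":0,"dz":-0.4,"twist":0,"grip":0.3},{"dx":0,"dy":0,"dz":-0.4,"twist":0,"grip":0.3},{"dx":0,"dy":0,"dz":-0.4,"twist":0,"grip":0.3},{"dx":0,"dy":0,"dz":0,"twist":0,"grip":0.3},{"dx":0,"dy":0,"dz":0,"twist":0,"grip":0.3},{"dx":0,"dy":0,"dz":0,"twist":0,"grip":0.3}]'
python3 look.py w12 cover_center cradle; python3 - <<'E'
from h import *
W=np.load('wrist.npy'); m=cv2.erode(np.load('m_cover_center.npy').astype(np.uint8),np.ones((3,3)))>0; P=W[m]; P=P[abs(P[:,2]-np.nanpercentile(P[:,2],80))<.004]
c=P.mean(0); n=np.linalg.svd(P-c,full_matrices=False)[2][2]; print(c,n*np.sign(n[2]))
E
```

```text
clock: 27.35
ee_pos: [0.5104, -0.2049, 0.1964]
orientation: [-2.019, -2.403, 0.001]
ft_force: [-0.3, 0.4, -0.8]
width: 0.0554
{'clock': 27.35, 'ee_pos': [0.5104, -0.2049, 0.1964], 'orientation': [-2.0194, -2.4029, 0.0008], 'ft_force': [-0.2607, 0.4287, -0.7687], 'width': 0.0554, 'qpos': [-0.5392, 0.1868, 1.6396, -0.0, 1.318, -0.7122]}
T [[0.0003, -0.9633, -0.2684, 0.067], [1.0, 0.0003, 0.0002, 0.0009], [-0.0001, -0.2684, 0.9633, -0.1414], [0.0, 0.0, 0.0, 1.0]]
cover_center 0.55 [ 0.5128 -0.2056  0.0735]
  n 3705 z50/90 [0.0748 0.0756] rect ((512.2600708007812, -205.25506591796875), (40.07514572143555, 64.43081665039062), 9.975053787231445)
cradle 0.57 [ 0.5122 -0.1851  0.0823]
  n 4989 z50/90 [0.0798 0.0898] rect ((512.89404296875, -205.2326202392578), (62.78169250488281, 86.37189483642578), 10.206199645996094)
[ 0.51236956 -0.20622458  0.07478479] [6.24911204e-05 1.01012837e-03 9.99999488e-01]
```

View pics/w12.png

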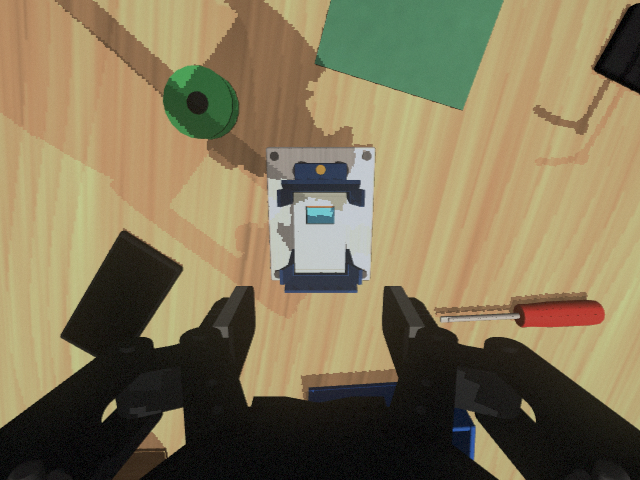

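The cover sits level in the cradle, the cyan display shows through the window at (320,214), and the gripper is clear. Handing in.

```bash
python3 -c "
from rig import manip; print(manip.job_done())"
```

```text
the job is handed in; nothing more can be done
None
```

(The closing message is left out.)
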